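# Index the link arm of a weld jig by one hole

### The arm

A 6-joint arm with a two-finger parallel gripper is mounted at the origin on the work surface. World frame = base frame: x ahead of the robot, y to its left, z up, the work surface at z = 0. Lengths are in m, angles in rad, forces in N, time in s.
With the tool pointing down it reaches from about 0.375 to 0.975 m from the base axis. Payload 3.8 kg.
Tool frame: the origin (TCP) lies at the very end of the fingers, on their centre line; the grasp point (between the pads) lies 19 mm behind it; z points along the fingers, y is the direction in which the jaws open and shut (so a half turn about z gives the same grasp; the last joint's range is limited). The gripper opens to 85 mm and grips with 20 to 120 N. Pads are 22 mm wide; open, the fingers measure 114 mm over their backs; the gripper's body (76 mm by 85 mm) begins 54 mm behind the grasp point. The pads swing forward as they close: fully open they stand 13 mm farther back than shut.
Start: joints at [-1.231, 0.264, 1.604, -0, 1.274, -0.037], TCP at [0.248, -0.628, 0.231] pointing down, gripper open.
Joint ranges: [-2.63, 2.63], [-0.94, 2.18], [0.31, 2.57], [-1.31, 4.45], [0, 2.66], [-2.55, 2.55]. Speed limits (rad/s): [2.57, 2.57, 3.14, 3.14, 3.14, 3.14].

### API

Orientations are given as a rotation vector (axis times angle).
In Python, from workcell import bot, viewer gives the robot as it stands.
- The arm moves only by the tool jog_arm, never from a script. Its argument "motion" is a list of rows, each an object of numbers: "dx", "dy", "dz": the shift along the world's x, y, z in cm; "turn": the turn about the world's z in rad. A call has 1 to 12 rows; each row shifts and turns the commanded pose from where the row before left it; what a row does not reach is not made up. A row lasts 1/12 s, in which the tool goes at most 41.7 mm and 7.16 degrees, less where a joint would pass 70% of its speed; a pose out of reach is approached as far as the arm can. A call is refused whole if a number of a shift passes 4.17 or a number of a turn 0.125, either way. A call with a gripper value outside its range is refused whole. "fingers" is the finger opening in cm, from 0 to 8.54, set as the call begins (left out, the last holds). The fingers move at their own pace and stop on an object; "grip_force" is the grip in N (left out, the last holds). Time passes only in rows, so rows that do not move let the fingers close. It gives the time, the measured TCP pose, the force and the opening at its end, in the units of the state.
- bot.read_state(): the state, without advancing time (a new reading comes with each control period).
- viewer.read_camera(name): name is "scene" or "side" or "wrist"; returns (picture, depth): 384x512x3 uint8, red, green, blue; 384x512 float32, m along the optical axis (not along the pixel's ray), 0 where there is no reading.
- viewer.camera_info(name): a dict with "vertical_fov" (degrees; the focal length in pixels is half the picture's height over the tangent of half this angle, whatever the lens; pixels are square), "cx", "cy" (the principal point, pixels), "R" (3x3) and "t" (3): a world point X has camera coordinates R X + t. Camera axes: x right, y down, z forward; pixel columns grow to the right and rows downward; lengths in m; the calibration is good to about 2 mm. The wrist camera is an equidistant fisheye: a pixel r from the principal point sees the ray r / f radians off the axis. A picture is of the moment at which its call begins: read the wrist's pose just before it. camera_info takes no time and is no camera call; for the wrist camera it gives the pose at the moment of the call.
- bot.finish_job(): hands the job in, once; it reports no verdict.
The state is a dict: "time": time; "q": joint angles; "joint_vel": joint speeds; "joint_torque": joint torques, N m; "tool_pos": TCP position; "tcp_rot": TCP orientation; "wrist_force": force on the tool from outside, world axes, zero at the start; "torque": the same for the moment, N m; "width": opening from 0.0 (shut) to 1.0 (fully open).
Only numpy, scipy, OpenCV 4.12 (cv2) and the standard library are available. Lean on these libraries where they do the work, as an engineer would, in place of code of your own. Each camera call takes 0.05 s, during which the arm holds its last target. There are 200 camera calls.

### The job

The link arm of the weld jig is pinned in the middle hole of its index plate. Hook a shut fingertip into the pull ring from the arm's free end and under its top bar, lift the spring pin out of its hole, swing the arm just one hole towards the round stop post (away from the square one), let the pin drop fully home there, and take the finger out of the ring. Do not pinch the ring between the fingers, and leave the loose things lying around where they are.

Things in the scene. Friction and masses are not known exactly. Their poses are not given: they have to be found in the camera images.
- jig_base: Fixed index jig. Origin on the table under the pivot; its -x points from there to the middle hole, roughly towards the robot; z up. A 12 mm grey foot carries a steel index plate, top 30 mm above the table, with five 14 mm holes on a circle of 200 mm radius about the pivot, 15 degrees (0.262 rad, 52 mm) apart: at 0, +-15 and +-30 degrees from -x.
- pivot (a point): point on the arm's vertical pivot axis, 46 mm above the table, fixed to the jig
- link_arm (a joint): angle of the steel link arm (36 wide, top 46 mm above the table; a bar clamped over its pivot, top at 90 mm) about the pivot, rad, counter-clockwise seen from above positive; 0 = over the middle hole, where it starts; stops at +-0.56. It stays where it is left (about 1.5 N at the ring to move it).
- index_pin (a joint): lift of the spring pin, m: 0 = fully home in a hole (14 mm deep), more than 0.014 = clear of the plate, 0.024 = upper stop. Spring and weight hold it down with about 5.5 N (home) to 8.5 N (top), and it drops by itself into a hole that it comes over. The pin is 10 mm thick with a round tip; a hole leaves it 2 mm of play each way.
- ring_bar (a point): centre of the pull ring's top bar, 127 mm above the table with the pin home; moves with pin and arm. Its own +x points along the arm to the pivot, y along the bar. The ring is a rigid upright rectangular loop of 10 mm round bar standing across the arm on the pin: clear opening 50 mm wide (y), 44 mm high, from 5 to 49 mm below this point. Go in along +x, fingers shut and slanting down.
- pin_axis (a point): point on the pin's axis, 200 mm from the pivot, at the height of the index plate's top (30 mm) when the pin is home. A round boss about the pin, 32 in diameter, ends 66 mm above the table.
- round_stop: plain round steel post, 32 diameter, top 67 mm above the table, fixed at one end of the index plate, 42 degrees from the middle hole on the holes' circle; origin at its axis at table height. Which end varies.
- square_stop: square steel post, 34 x 34, top 67 mm above the table, fixed at the plate's other end; origin as above
- ring_near: flats on the ring's face towards the arm's free end, bar 12 mm thick over the flats; origin on the pin's axis at table height (pin home)
- ring_far: the same on the face towards the pivot
- ring_left: flat on the ring's outer flank at its own +y side, ring 74 mm wide over the flanks; origin as above
- ring_right: the same at the -y side
- clamp_a: loose bystander: U-shaped black clamp bracket, 56 x 24 x 35, beside the jig
- clamp_b: loose bystander: a second one, on the jig's other side
- wrench: loose bystander: steel wrench, 170 long, lying flat in front of the jig
- bush: loose bystander: steel bush, 44 diameter, 22 high, in front of the jig
- bottle: loose bystander: orange bottle, 76 diameter, 200 high
- grinding_disc: loose bystander: flat dark disc, 115 diameter, 6 thick
- small_bin: loose bystander: open blue bin, 150 x 110 x 60
- hammer: loose bystander: hammer, 260 long, lying flat

How it is judged:
By the outcome, as a careful person would: the job done as asked, in the order asked, and still so for the second after the job is handed in, with the robot touching nothing.
It also fails if it takes over 38 s, if anything falls off the work surface, if the arm or the gripper's body presses on something with over 40 N, if the wrist force passes 120 N, or if a joint passes its speed limit or range.

## Working session

There is one attempt and no reset: what is moved stays moved. The work goes in short steps, Python scripts to look and compute and a tool call to move; the robot and the scene stay as the last step left them, time stands still between calls to the robot, and variables do not carry over. Pictures are saved under pics/ and viewed, about 8 in all and at most 12, crops included, and the job is handed in when it is done.

Besides the shell and the picture viewer there is one more tool, called after "Request:" as name(argument=value, ...) on one line, values as JSON. jog_arm: Moves the arm, as the interface text tells. Its arguments: {"type":"object","properties":{"motion":{"type":"array"},"fingers":{"type":"number"},"grip_force":{"type":"number"}},"required":["motion"]}

```bash
mkdir -p pics; cat > h.py <<'E'
import numpy as np, cv2
from workcell import bot, viewer
def grab(n):
    i=viewer.camera_info(n); p,d=viewer.read_camera(n); return p,d,i
def cloud(d,i):
    H,W=d.shape; f=H/2/np.tan(np.radians(i["vertical_fov"]/2))
    u,v=np.meshgrid(np.arange(W),np.arange(H))
    X=np.stack([(u-i["cx"])/f*d,(v-i["cy"])/f*d,d],-1)
    return (X-np.array(i["t"]))@np.array(i["R"])
E
python3 - <<'E'
from h import *
for n in("scene","side"):
    p,d,i=grab(n); np.savez(f"pics/{n}0.npz",p=p,d=d,R=i["R"],t=i["t"],vertical_fov=i["vertical_fov"],cx=i["cx"],cy=i["cy"])
    cv2.imwrite(f"pics/{n}0.png",p[...,::-1]); print(n,i,(d>0).mean())
print(bot.read_state())
E
```

```text
scene {'vertical_fov': 53.605543022514574, 'cx': 255.48131883224016, 'cy': 200.21556152792004, 'R': array([[-0.71623402,  0.69781272, -0.00813908],
       [ 0.37879464,  0.37894614, -0.84434261],
       [-0.58610874, -0.60782994, -0.53574183]]), 't': array([ 0.39770455, -0.12070066,  1.45333526])} 0.9959360758463541
side {'vertical_fov': 47.13394378354728, 'cx': 262.45469860847453, 'cy': 198.03274297622457, 'R': array([[-0.95397671, -0.29971706,  0.00990537],
       [-0.20350319,  0.62276743, -0.75547811],
       [ 0.22026094, -0.7227243 , -0.655099  ]]), 't': array([0.53173095, 0.20027907, 1.1752805 ])} 0.9962514241536459
{'time': 0.1, 'q': array([-1.23088486e+00,  2.64685038e-01,  1.60526010e+00,  2.13944523e-05,
        1.27370367e+00, -3.69021685e-02]), 'joint_vel': array([ 0.00041864, -0.00118186, -0.00321984, -0.00202109, -0.00166032,
        0.00065846]), 'joint_torque': array([ 5.46066769e-05, -5.16709435e+01, -3.68589485e+01, -4.32817183e-05,
        6.28889262e-03,  1.24080944e-05]), 'tool_pos': array([ 0.24815211, -0.6270081 ,  0.23006942]), 'tcp_rot': array([-3.08400078e+00, -5.88010942e-01,  4.55410110e-04]), 'wrist_force': array([0.62829347, 0.51032951, 0.34730336]), 'torque': array([ 0.06018198, -0.02601342,  0.01560267]), 'width': 0.9958456568908273}
```

View pics/scene0.png

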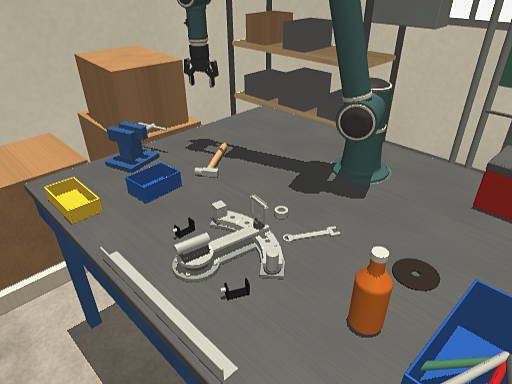

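View pics/side0.png

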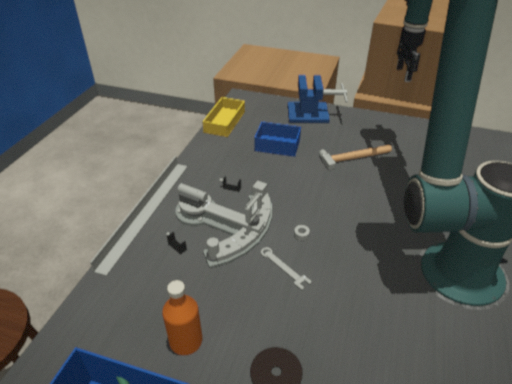

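The scene view shows the jig with its pivot at about (197,260), the ring at (259,207), the round post at (272,258) and the square post at (220,210). The wrench lies at (312,234) and the bush at (281,211). The side view agrees: pivot about (192,210), round post (212,245), square post (259,187). Next I'll measure the jig from depth.

```bash
cat > m.py <<'E'
from h import *
from scipy.optimize import least_squares
P=[]
for n in("scene","side"):
    z=np.load(f"pics/{n}0.npz"); c=cloud(z["d"],z); z0=z
    c=c.reshape(-1,3); 
    px={"scene":[(197,260),(272,258),(220,208),(259,200),(281,211)],"side":[(192,210),(212,245),(259,187),(252,200),(302,231)]}[n]
    cc=c.reshape(384,512,3)
    for u,v in px: print(n,(u,v),cc[v,u].round(3))
    P.append(c)
for n,c in zip(("scene","side"),P):
    a=cc[210,192]
    m=(np.hypot(c[:,0]-a[0],c[:,1]-a[1])<.40)
    q=c[m]
    for lo,hi in((.0645,.0695),(.10,.135),(.08,.095)):
        s=q[(q[:,2]>lo)&(q[:,2]<hi)]
        # cluster
        if len(s)==0: continue
        g=np.zeros((400,400),np.uint8); ij=((s[:,:2]-a[:2]+.4)/.002).astype(int).clip(0,399); g[ij[:,0],ij[:,1]]=1
        g=cv2.dilate(g,np.ones((5,5),np.uint8))
        k,l=cv2.connectedComponents(g); L=l[ij[:,0],ij[:,1]]
        for j in range(1,k):
            t=s[L==j]
            if len(t)>5: print(n,lo,hi,len(t),"mean",t.mean(0).round(4),"min",t.min(0).round(3),"max",t.max(0).round(3))
E
python3 m.py
```

```text
scene (197, 260) [0.786 0.028 0.045]
scene (272, 258) [0.66  0.167 0.06 ]
scene (220, 208) [ 0.612 -0.09   0.064]
scene (259, 200) [0.575 0.036 0.132]
scene (281, 211) [ 0.434 -0.009  0.007]
side (192, 210) [0.761 0.039 0.046]
side (212, 245) [0.645 0.165 0.065]
side (259, 187) [ 0.6   -0.098  0.067]
side (252, 200) [0.578 0.034 0.131]
side (302, 231) [ 0.442 -0.016  0.006]
scene 0.0645 0.0695 22 mean [0.5838 0.0345 0.0657] min [0.577 0.021 0.065] max [0.591 0.05  0.068]
scene 0.0645 0.0695 68 mean [ 0.605  -0.1036  0.0663] min [ 0.586 -0.123  0.065] max [ 0.623 -0.088  0.069]
scene 0.0645 0.0695 76 mean [0.651  0.1582 0.0664] min [0.635 0.144 0.065] max [0.666 0.173 0.068]
scene 0.0645 0.0695 24 mean [0.6504 0.4027 0.0664] min [0.637 0.379 0.065] max [0.654 0.423 0.069]
scene 0.0645 0.0695 47 mean [0.7875 0.0178 0.0671] min [ 0.75  -0.018  0.065] max [0.823 0.029 0.069]
scene 0.1 0.135 164 mean [0.5784 0.0395 0.1223] min [ 0.567 -0.002  0.1  ] max [0.589 0.074 0.134]
scene 0.1 0.135 308 mean [0.6476 0.4024 0.1204] min [0.61  0.374 0.1  ] max [0.656 0.424 0.135]
scene 0.08 0.095 21 m
[... 748 characters left out ...]
 max [0.735 0.016 0.069]
side 0.0645 0.0695 24 mean [0.7773 0.0208 0.0669] min [0.746 0.014 0.065] max [0.812 0.028 0.069]
side 0.1 0.135 154 mean [0.5742 0.0386 0.1233] min [ 0.562 -0.005  0.1  ] max [0.587 0.073 0.134]
side 0.1 0.135 33 mean [0.5889 0.3878 0.1277] min [0.58  0.378 0.112] max [0.608 0.398 0.135]
side 0.1 0.135 12 mean [0.6466 0.4127 0.1303] min [0.644 0.402 0.125] max [0.65  0.421 0.135]
side 0.08 0.095 21 mean [0.5672 0.0044 0.087 ] min [ 0.562 -0.003  0.081] max [0.573 0.009 0.094]
side 0.08 0.095 19 mean [0.5802 0.0684 0.0875] min [0.574 0.055 0.08 ] max [0.587 0.072 0.094]
side 0.08 0.095 186 mean [0.7742 0.0018 0.0861] min [ 0.731 -0.019  0.08 ] max [0.822 0.019 0.093]
```

Request:
jog_arm(motion=[{"dx": 1.2, "dy": 2, "dz": 3.3}, {"dx": 1.2, "dy": 2, "dz": 3.3}, {"dx": 1.2, "dy": 2, "dz": 3.3}, {"dx": 1.2, "dy": 2, "dz": 3.3}, {"dx": 1.2, "dy": 2, "dz": 3.3}, {"dx": 1.2, "dy": 2, "dz": 3.3}, {"dx": 1.2, "dy": 2, "dz": 3.3}, {"dx": 1.2, "dy": 2, "dz": 3.3}, {"dx": 1.2, "dy": 2, "dz": 3.3}, {"dx": 1.2, "dy": 2, "dz": 3.3}], fingers=0)

```text
validation failed for argument at $.mo...
```

Request:
jog_arm(motion=[{"dx": 1.2, "dy": 2.0, "dz": 3.3, "turn": 0.0}, {"dx": 1.2, "dy": 2.0, "dz": 3.3, "turn": 0.0}], fingers=0)

```text
time: 0.27
tool_pos: [0.271, -0.5857, 0.2932]
tcp_rot: [-3.078, -0.584, 0.003]
wrist_force: [0.2, -0.4, 0.7]
width: 0.745
```

Request:
jog_arm(motion=[{"dx": 1.2, "dy": 2, "dz": 3.3, "turn": 0}, {"dx": 1.2, "dy": 2, "dz": 3.3, "turn": 0}, {"dx": 1.2, "dy": 2, "dz": 3.3, "turn": 0}, {"dx": 1.2, "dy": 2, "dz": 3.3, "turn": 0}, {"dx": 1.2, "dy": 2, "dz": 3.3, "turn": 0}, {"dx": 1.2, "dy": 2, "dz": 3.3, "turn": 0}, {"dx": 1.2, "dy": 2, "dz": 3.3, "turn": 0}, {"dx": 1.2, "dy": 2, "dz": 3.3, "turn": 0}, {"dx": 1.2, "dy": 2, "dz": 3.3, "turn": 0}, {"dx": 1.2, "dy": 2, "dz": 3.3, "turn": 0}])

```text
time: 1.1
tool_pos: [0.3925, -0.3863, 0.6285]
tcp_rot: [-3.086, -0.588, 0.0]
wrist_force: [1.4, -0.4, -0.1]
width: 0.001
```

Request:
jog_arm(motion=[{"dx": 2.5, "dy": 2, "dz": 2.5, "turn": 0}, {"dx": 2.5, "dy": 2, "dz": 2.5, "turn": 0}, {"dx": 2.5, "dy": 2, "dz": 2.5, "turn": 0}, {"dx": 2.5, "dy": 2, "dz": 2.5, "turn": 0}, {"dx": 2.5, "dy": 2, "dz": 2.5, "turn": 0}, {"dx": 2.5, "dy": 2, "dz": 2.5, "turn": 0}, {"dx": 2.5, "dy": 2, "dz": 2.5, "turn": 0}, {"dx": 2.5, "dy": 2, "dz": 2.5, "turn": 0}])

```text
time: 1.77
tool_pos: [0.5697, -0.2229, 0.7778]
tcp_rot: [3.081, 0.587, 0.012]
wrist_force: [2.5, -1.2, -3.1]
width: -0.002
```

```bash
python3 -c "
from h import *
s=bot.read_state();print(s['time'],s['q'].round(3),s['tool_pos'],s['tcp_rot'])"
```

```text
1.7667 [-4.140e-01  4.400e-01  3.180e-01  1.000e-03  2.375e+00  7.810e-01] [ 0.5696749  -0.22290194  0.77775644] [3.0814556  0.58724242 0.01211322]
```

Request:
jog_arm(motion=[{"dx": 3.5, "dy": 0, "dz": 2, "turn": 0}, {"dx": 3.5, "dy": 0, "dz": 2, "turn": 0}, {"dx": 3.5, "dy": 0, "dz": 2, "turn": 0}, {"dx": 3.5, "dy": 0, "dz": 2, "turn": 0}, {"dx": 3.5, "dy": 0, "dz": 2, "turn": 0}, {"dx": 3.5, "dy": 0, "dz": 2, "turn": 0}])

```text
time: 2.27
tool_pos: [0.6715, -0.1883, 0.7515]
tcp_rot: [3.014, 0.575, 0.184]
wrist_force: [-0.3, -0.3, -0.6]
width: -0.003
```

```bash
python3 -c "
from h import *
s=bot.read_state();print(s['time'],s['q'].round(3),s['tool_pos'],s['tcp_rot'])
from scipy.spatial.transform import Rotation as R
print(R.from_rotvec(s['tcp_rot']).as_matrix().round(3))"
```

```text
2.2667 [-0.308  0.49   0.313 -0.003  2.201  0.884] [ 0.67152377 -0.18831822  0.75147078] [3.01370309 0.57539447 0.18424033]
[[ 0.923  0.363  0.13 ]
 [ 0.371 -0.928 -0.044]
 [ 0.105  0.089 -0.991]]
```

Request:
jog_arm(motion=[{"dx": -1, "dy": 3.8, "dz": -0.5, "turn": -0.055}, {"dx": -1, "dy": 3.8, "dz": -0.5, "turn": -0.055}, {"dx": -0.5, "dy": 3.8, "dz": 0, "turn": -0.055}, {"dx": -0.5, "dy": 3.8, "dz": 0, "turn": -0.055}, {"dx": 0, "dy": 3.8, "dz": 0, "turn": -0.055}, {"dx": 0, "dy": 3.8, "dz": 0, "turn": -0.055}, {"dx": 4.1, "dy": 0, "dz": 0, "turn": 0}, {"dx": 4.1, "dy": 0, "dz": 0, "turn": 0}, {"dx": 4.1, "dy": 0, "dz": 0, "turn": 0}, {"dx": 4.1, "dy": 0, "dz": 0, "turn": 0}, {"dx": 4.1, "dy": 0, "dz": 0, "turn": 0}, {"dx": 4.1, "dy": 0, "dz": 0, "turn": 0}])

```text
time: 3.27
tool_pos: [0.8172, 0.033, 0.6612]
tcp_rot: [3.039, 0.077, 0.277]
wrist_force: [-0.1, 0.2, 0.1]
width: -0.002
```

```bash
cat > s.py <<'E'
from h import *
s=bot.read_state();print(s['time'],s['q'].round(3),s['tool_pos'].round(4),s['wrist_force'].round(1))
from scipy.spatial.transform import Rotation as R
M=R.from_rotvec(s['tcp_rot']).as_matrix()
print(M.round(3)); z=M[:,2]
print("tilt",np.arccos(-z[2]),"az",np.arctan2(z[1],z[0]))
E
python3 s.py
```

```text
3.2667 [ 0.049  0.624  0.313 -0.103  2.023  1.516] [0.8172 0.033  0.6612] [-0.1  0.2  0.1]
[[ 0.982  0.042  0.182]
 [ 0.058 -0.995 -0.084]
 [ 0.178  0.093 -0.98 ]]
tilt 0.20209234077963312 az -0.4294487058336457
```

Request:
jog_arm(motion=[{"dx": 2.9, "dy": 0, "dz": 2.9, "turn": 0}, {"dx": 2.9, "dy": 0, "dz": 2.9, "turn": 0}, {"dx": 2.9, "dy": 0, "dz": 2.9, "turn": 0}, {"dx": 2.9, "dy": 0, "dz": 2.9, "turn": 0}, {"dx": 2.9, "dy": 0, "dz": 2.9, "turn": 0}, {"dx": 2.9, "dy": 0, "dz": 2.9, "turn": 0}])

```text
time: 3.77
tool_pos: [0.8515, 0.0222, 0.6989]
tcp_rot: [3.001, 0.085, 0.529]
wrist_force: [0.3, 0.9, -1.4]
width: -0.002
```

```bash
python3 s.py
```

```text
3.7667 [ 0.035  0.595  0.311 -0.099  1.885  1.502] [0.8515 0.0222 0.6989] [ 0.3  0.9 -1.4]
[[ 0.938  0.039  0.344]
 [ 0.071 -0.994 -0.082]
 [ 0.338  0.101 -0.936]]
tilt 0.3609049910520969 az -0.23317145945951714
```

Request:
jog_arm(motion=[{"dx": 2.7, "dy": 0, "dz": 3.1, "turn": 0}, {"dx": 2.7, "dy": 0, "dz": 3.1, "turn": 0}, {"dx": 2.7, "dy": 0, "dz": 3.1, "turn": 0}, {"dx": 2.7, "dy": 0, "dz": 3.1, "turn": 0}, {"dx": 2.7, "dy": 0, "dz": 3.1, "turn": 0}, {"dx": 2.7, "dy": 0, "dz": 3.1, "turn": 0}, {"dx": 2.7, "dy": 0, "dz": 3.1, "turn": 0}, {"dx": 2.7, "dy": 0, "dz": 3.1, "turn": 0}, {"dx": 2.7, "dy": 0, "dz": 3.1, "turn": 0}, {"dx": 2.7, "dy": 0, "dz": 3.1, "turn": 0}, {"dx": 2.7, "dy": 0, "dz": 3.1, "turn": 0}, {"dx": 2.7, "dy": 0, "dz": 3.1, "turn": 0}])

```text
time: 4.77
tool_pos: [0.9221, 0.0074, 0.7834]
tcp_rot: [2.86, 0.101, 1.014]
wrist_force: [0.5, -0.6, -0.1]
width: 0.001
```

```bash
python3 s.py
```

```text
4.7667 [ 0.013  0.556  0.312 -0.085  1.589  1.481] [0.9221 0.0074 0.7834] [ 0.5 -0.6 -0.1]
[[ 0.775  0.028  0.631]
 [ 0.098 -0.992 -0.077]
 [ 0.624  0.121 -0.772]]
tilt 0.6891299779893878 az -0.12122253231077985
```

Request:
jog_arm(motion=[{"dx": 2.4, "dy": 0, "dz": 3.3, "turn": 0}, {"dx": 2.4, "dy": 0, "dz": 3.3, "turn": 0}, {"dx": 2.4, "dy": 0, "dz": 3.3, "turn": 0}, {"dx": 2.4, "dy": 0, "dz": 3.3, "turn": 0}, {"dx": 2.4, "dy": 0, "dz": 3.3, "turn": 0}, {"dx": 2.4, "dy": 0, "dz": 3.3, "turn": 0}, {"dx": 2.4, "dy": 0, "dz": 3.3, "turn": 0}, {"dx": 2.4, "dy": 0, "dz": 3.3, "turn": 0}, {"dx": 2.4, "dy": 0, "dz": 3.3, "turn": 0}])

```text
time: 5.52
tool_pos: [0.9588, -0.0001, 0.8696]
tcp_rot: [2.695, 0.109, 1.369]
wrist_force: [0.2, -0.5, 0.3]
width: -0.002
```

```bash
python3 s.py
```

```text
5.5167 [-0.     0.525  0.312 -0.072  1.362  1.468] [ 9.588e-01 -1.000e-04  8.696e-01] [ 0.2 -0.5  0.3]
[[ 0.589  0.012  0.808]
 [ 0.117 -0.991 -0.071]
 [ 0.799  0.136 -0.585]]
tilt 0.9456099548476643 az -0.08778812717520623
```

```bash
python3 - <<'E'
import numpy as np
from scipy.optimize import least_squares
D=np.array([[.2647,1.6053,1.2737,.6743,.2301],[.44,.318,2.375,.6117,.7778],[.49,.313,2.201,.6974,.7515],[.624,.313,2.023,.8179,.6612],[.595,.311,1.885,.8518,.6989],[.556,.312,1.589,.9221,.7834],[.525,.312,1.362,.9588,.8696]])
def fk(p,q):
    L1,L2x,L2z,L3,zs,r0=p; a=q[0];b=a+q[1];c=b+q[2]
    return np.array([r0+L1*np.sin(a)+L2z*np.sin(b)+L2x*np.cos(b)+L3*np.sin(c), zs+L1*np.cos(a)+L2z*np.cos(b)-L2x*np.sin(b)+L3*np.cos(c)])
f=lambda p:np.concatenate([fk(p,d[:3])-d[3:] for d in D]+[[.1*(p[5])]])
s=least_squares(f,[.4,0,.4,.25,.3,0]);print(s.x.round(3),abs(s.fun).max())
p=s.x
for X,Z in((.5856,.095),(.5166,.095),(.54,.12),(.45,.3),(.5166,.2)):
    for T in(.946,.8):
        g=lambda q:np.r_[fk(p,q)-[X,Z],q.sum()-(np.pi-T)]
        o=least_squares(g,[-.3,2.2,.6],bounds=([-.94,.31,0],[2.18,2.57,2.66]));print(X,Z,T,o.x.round(3),o.fun.round(3))
E
```

```text
[0.502 0.003 0.566 0.348 0.263 0.004] 0.0006014263324319868
0.5856 0.095 0.946 [-0.328  2.564  0.   ] [-0.026  0.077  0.04 ]
0.5856 0.095 0.8 [-0.134  2.487  0.   ] [-0.003  0.02   0.011]
0.5166 0.095 0.946 [-0.33  2.57  0.  ] [0.039 0.074 0.044]
0.5166 0.095 0.8 [-0.218  2.57   0.   ] [0.025 0.013 0.011]
0.54 0.12 0.946 [-0.342  2.57   0.   ] [0.017 0.056 0.032]
0.54 0.12 0.8 [-0.253  2.57   0.025] [0.001 0.    0.   ]
0.45 0.3 0.946 [-0.892  2.57   0.522] [0.007 0.01  0.004]
0.45 0.3 0.8 [-0.816  2.496  0.662] [ 0. -0.  0.]
0.5166 0.2 0.946 [-0.471  2.57   0.107] [0.027 0.016 0.01 ]
0.5166 0.2 0.8 [-0.494  2.542  0.293] [0. 0. 0.]
```

```bash
cat > k.py <<'E'
import numpy as np
L1,L2,L3,zs=.502,.566,.348,.263
def ik(tip,T,az):
    z=np.array([np.sin(T)*np.cos(az),np.sin(T)*np.sin(az),-np.cos(T)]); W=np.array(tip)-L3*z
    q1=np.arctan2(W[1],W[0]); r=np.hypot(W[0],W[1])-.004; h=W[2]-zs; d=np.hypot(r,h)
    c3=(d*d-L1**2-L2**2)/2/L1/L2; q3=np.arccos(np.clip(c3,-1,1))
    q2=np.arctan2(r,h)-np.arctan2(L2*np.sin(q3),L1+L2*np.cos(q3)); b=q2+q3
    f=np.array([np.sin(b)*np.cos(q1),np.sin(b)*np.sin(q1),np.cos(b)])
    q5=np.arccos(z@f); n=np.array([np.cos(b)*np.cos(q1),np.cos(b)*np.sin(q1),-np.sin(b)]); y=np.array([-np.sin(q1),np.cos(q1),0])
    return np.array([q1,q2,q3,np.arctan2(z@y,z@n),q5])
if __name__=="__main__":
  for T in(.6,.65,.7,.75,.8):
    for nm,tip,az in(("pre",(.5166,.0454,.095),-.172),("in",(.581,.034,.095),-.172),("lift",(.581,.034,.117),-.172),("swung",(.594,.084,.117),-.434),("swungback",(.54,.109,.095),-.434)):
        print(T,nm,ik(tip,T,az).round(2))
E
python3 k.py
```

```text
0.6 pre [ 0.24 -0.19  2.49 -0.68  0.37]
0.6 in [ 0.17 -0.06  2.37 -0.65  0.32]
0.6 lift [ 0.17 -0.1   2.35 -0.56  0.37]
0.6 swung [ 0.38  0.02  2.25 -0.81  0.6 ]
0.6 swungback [ 0.49 -0.02  2.34 -0.87  0.63]
0.65 pre [ 0.26 -0.2   2.52 -0.87  0.34]
0.65 in [ 0.19 -0.06  2.4  -0.86  0.28]
0.65 lift [ 0.19 -0.11  2.39 -0.73  0.32]
0.65 swung [ 0.4   0.01  2.27 -0.93  0.6 ]
0.65 swungback [ 0.52 -0.02  2.36 -0.98  0.63]
0.7 pre [ 0.28 -0.21  2.55 -1.08  0.32]
0.7 in [ 0.2  -0.07  2.43 -1.13  0.26]
0.7 lift [ 0.2  -0.11  2.42 -0.95  0.29]
0.7 swung [ 0.43  0.01  2.3  -1.05  0.6 ]
0.7 swungback [ 0.54 -0.01  2.38 -1.09  0.65]
0.75 pre [ 0.3  -0.21  2.58 -1.32  0.32]
0.75 in [ 0.21 -0.07  2.46 -1.43  0.26]
0.75 lift [ 0.21 -0.12  2.45 -1.21  0.28]
0.75 swung [ 0.45  0.02  2.32 -1.17  0.61]
0.75 swungback [ 0.57 -0.    2.4  -1.19  0.67]
0.8 pre [ 0.31 -0.2   2.6  -1.56  0.34]
0.8 in [ 0.23 -0.06  2.49 -1.72  0.28]
0.8 lift [ 0.23 -0.12  2.48 -1.5   0.28]
0.8 swung [ 0.47  0.03  2.34 -1.28  0.63]
0.8 swungback [ 0.6   0.01  2.42 -1.29  0.7 ]
```

```bash
cat >> k.py <<'E'
from scipy.spatial.transform import Rotation as R
def ori(q): return R.from_euler('Z',q[0])*R.from_euler('Y',q[1]+q[2])*R.from_euler('Z',q[3])*R.from_euler('Y',q[4])*R.from_euler('Z',q[5])
def q6(M,q5v): # M 3x3 desired, first five joints
    A=ori(np.r_[q5v,0]).as_matrix().T@M; return np.arctan2(A[1,0],A[0,0])
def frame(T,az,yv): # tool z from T,az ; y = yv projected
    z=np.array([np.sin(T)*np.cos(az),np.sin(T)*np.sin(az),-np.cos(T)]); y=np.array(yv)-z*(z@np.array(yv)); y/=np.linalg.norm(y)
    return np.stack([np.cross(y,z),y,z],1)
E
python3 - <<'E'
from k import *
q=np.array([0,.525,.312,-.072,1.362,1.468]); print(ori(q).as_matrix().round(3))
for T in(.6,.65,.7):
  for nm,tip,az in(("pre",(.5166,.0454,.095),-.172),("in",(.581,.034,.095),-.172),("swung",(.594,.084,.117),-.434)):
    j=ik(tip,T,az)
    for yz in(0,.136):
        yd=az-np.pi/2; M=frame(T,az,[np.cos(yd),np.sin(yd),yz]); print(T,nm,yz,"q6",q6(M,j).round(2),q6(-M,j).round(2))
E
```

```text
[[-0.012  0.59   0.807]
 [ 0.991  0.117 -0.07 ]
 [-0.136  0.799 -0.586]]
0.6 pre 0 q6 -2.15 0.99
0.6 pre 0.136 q6 -2.22 0.92
0.6 in 0 q6 -2.23 0.91
0.6 in 0.136 q6 -2.3 0.84
0.6 swung 0 q6 -1.71 1.44
0.6 swung 0.136 q6 -1.78 1.36
0.65 pre 0 q6 -1.96 1.19
0.65 pre 0.136 q6 -2.04 1.1
0.65 in 0 q6 -2.01 1.13
0.65 in 0.136 q6 -2.09 1.05
0.65 swung 0 q6 -1.58 1.56
0.65 swung 0.136 q6 -1.66 1.48
0.7 pre 0 q6 -1.73 1.42
0.7 pre 0.136 q6 -1.81 1.33
0.7 in 0 q6 -1.74 1.4
0.7 in 0.136 q6 -1.82 1.32
0.7 swung 0 q6 -1.45 1.69
0.7 swung 0.136 q6 -1.54 1.6
```

```bash
python3 - <<'E'
from k import *
for T in(.5,.55,.6,.65):
  for az in (-.15,-.08,0.):
   for nm,tip in(("pre",(.5166,.0454,.095)),("in",(.577,.034,.095)),("swung",(.59,.084,.117))):
    j=ik(tip,T,az); yd=az-np.pi/2; M=frame(T,az,[np.cos(yd),np.sin(yd),.1])
    print(T,az,nm,j.round(2),"q6",((q6(M,j)-np.pi/2)%(2*np.pi)).round(2))
E
```

```text
0.5 -0.15 pre [ 0.2  -0.17  2.42 -0.39  0.44] q6 2.19
0.5 -0.15 in [ 0.14 -0.04  2.31 -0.35  0.41] q6 2.1
0.5 -0.15 swung [ 0.25 -0.03  2.25 -0.41  0.49] q6 2.24
0.5 -0.08 pre [ 0.17 -0.18  2.43 -0.29  0.42] q6 2.01
0.5 -0.08 in [ 0.11 -0.05  2.32 -0.25  0.39] q6 1.92
0.5 -0.08 swung [ 0.23 -0.04  2.26 -0.33  0.46] q6 2.09
0.5 0.0 pre [ 0.13 -0.18  2.43 -0.16  0.4 ] q6 1.78
0.5 0.0 in [ 0.08 -0.05  2.32 -0.11  0.38] q6 1.7
0.5 0.0 swung [ 0.2  -0.05  2.27 -0.22  0.44] q6 1.9
0.55 -0.15 pre [ 0.21 -0.18  2.46 -0.5   0.39] q6 2.3
0.55 -0.15 in [ 0.15 -0.06  2.35 -0.46  0.36] q6 2.21
0.55 -0.15 swung [ 0.26 -0.05  2.29 -0.51  0.44] q6 2.35
0.55 -0.08 pre [ 0.18 -0.19  2.46 -0.38  0.36] q6 2.1
0.55 -0.08 in [ 0.12 -0.06  2.35 -0.33  0.33] q6 2.01
0.55 -0.08 swung [ 0.24 -0.06  2.29 -0.42  0.41] q6 2.18
0.55 0.0 pre [ 0.13 -0.2   2.47 -0.22  0.34] q6 1.84
0.55 0.0 in [ 0.09 -0.07  2.36 -0.15  0.31] q6 1.73
0.55 0.0 swung [ 0.2  -0.06  2.3  -0.29  0.38] q6 1.96
0.6 -0.15 pre [ 0.23 -0.2   2.49 -0.65  0.35] q6 2.45
0.6 -0.15 in [ 0.16 -0.07  2.38 -0.61  0.31] q6 2.37
0.6 -0.15 swung [ 0.28 -0.06  2.32 -0.65  0.4 ] q6 2.48
0.6 -0.08 pre [ 0.19 -0.21  2.5  -0.51  0.31] q6 2.23
0.6 -0.08 in [ 0.13 -0.08  2.39 -0.46  0.27] q6 2.13
0.6 -0.08 swung [ 0.25 -0.07  2.33 -0.55  0.36] q6 2.31
0.6 0.0 pre [ 0.14 -0.22  2.5  -0.3   0.27] q6 1.92
0.6 0.0 in [ 0.09 -0.08  2.39 -0.21  0.24] q6 1.8
0.6 0.0 swung [ 0.21 -0.08  2.34 -0.39  0.32] q6 2.06
0.65 -0.15 pre [ 0.24 -0.21  2.52 -0.84  0.32] q6 2.64
0.65 -0.15 in [ 0.18 -0.08  2.41 -0.83  0.27] q6 2.58
0.65 -0.15 swung [ 0.29 -0.07  2.35 -0.81  0.37] q6 2.65
0.65 -0.08 pre [ 0.2  -0.22  2.53 -0.7   0.26] q6 2.42
0.65 -0.08 in [ 0.14 -0.08  2.42 -0.66  0.21] q6 2.34
0.65 -0.08 swung [ 0.26 -0.08  2.36 -0.72  0.31] q6 2.48
0.65 0.0 pre [ 0.15 -0.23  2.54 -0.44  0.21] q6 2.06
0.65 0.0 in [ 0.09 -0.09  2.42 -0.34  0.17] q6 1.92
0.65 0.0 swung [ 0.22 -0.09  2.37 -0.54  0.26] q6 2.21
```

Request:
jog_arm(motion=[{"dx": -2.8, "dy": 0.3, "dz": -3, "turn": 0}, {"dx": -2.8, "dy": 0.3, "dz": -3, "turn": 0}, {"dx": -2.8, "dy": 0.3, "dz": -3, "turn": 0}, {"dx": -2.8, "dy": 0.3, "dz": -3, "turn": 0}, {"dx": -2.8, "dy": 0.3, "dz": -3, "turn": 0}, {"dx": -2.8, "dy": 0.3, "dz": -3, "turn": 0}, {"dx": -2.8, "dy": 0.3, "dz": -3, "turn": 0}, {"dx": -2.8, "dy": 0.3, "dz": -3, "turn": 0}, {"dx": -2.8, "dy": 0.3, "dz": -3, "turn": 0}, {"dx": -2.8, "dy": 0.3, "dz": -3, "turn": 0}, {"dx": -2.8, "dy": 0.3, "dz": -3, "turn": 0}, {"dx": -2.8, "dy": 0.3, "dz": -3, "turn": 0}])

```text
time: 6.52
tool_pos: [0.6461, 0.0336, 0.5348]
tcp_rot: [2.697, 0.108, 1.367]
wrist_force: [0.8, -0.5, 0.4]
width: 0.0
```

```bash
python3 s.py
```

```text
6.5167 [ 0.091 -0.394  1.938 -0.233  0.675  1.691] [0.6461 0.0336 0.5348] [ 0.8 -0.5  0.4]
[[ 0.591  0.011  0.807]
 [ 0.116 -0.991 -0.071]
 [ 0.799  0.136 -0.586]]
tilt 0.944289297168703 az -0.08801912776862544
```

Request:
jog_arm(motion=[{"dx": -3, "dy": 0.2, "dz": -2.7, "turn": 0}, {"dx": -3, "dy": 0.2, "dz": -2.7, "turn": 0}, {"dx": -3, "dy": 0.2, "dz": -2.7, "turn": 0}, {"dx": -3, "dy": 0.2, "dz": -2.7, "turn": 0}, {"dx": -3, "dy": 0.2, "dz": -2.7, "turn": 0}, {"dx": -3, "dy": 0.2, "dz": -2.7, "turn": 0}, {"dx": -3, "dy": 0, "dz": -2, "turn": 0}, {"dx": -3, "dy": 0, "dz": -1, "turn": 0}, {"dx": -3, "dy": 0, "dz": -1, "turn": 0}, {"dx": -3, "dy": 0, "dz": -1, "turn": 0}])

```text
time: 7.35
tool_pos: [0.3831, 0.0727, 0.3211]
tcp_rot: [2.689, 0.082, 1.326]
wrist_force: [-1.0, 1.3, -0.6]
width: -0.004
```

```bash
python3 s.py
```

```text
7.35 [ 0.627 -0.945  2.552 -0.759  0.925  2.415] [0.3831 0.0727 0.3211] [-1.   1.3 -0.6]
[[ 0.609 -0.014  0.793]
 [ 0.111 -0.988 -0.104]
 [ 0.785  0.151 -0.601]]
tilt 0.9263127451891613 az -0.12984400820423658
```

Request:
jog_arm(motion=[{"dx": 3.5, "dy": -1, "dz": 0, "turn": 0}, {"dx": 3.5, "dy": -1, "dz": 0, "turn": 0}, {"dx": 3.5, "dy": -1, "dz": 0, "turn": 0}, {"dx": 3.5, "dy": -1, "dz": -0.5, "turn": 0}, {"dx": 0.5, "dy": -0.5, "dz": -3.5, "turn": 0}, {"dx": 0, "dy": -0.5, "dz": -3.5, "turn": 0}, {"dx": 0, "dy": -0.5, "dz": -3.5, "turn": 0}, {"dx": 0, "dy": 0, "dz": -3, "turn": 0}])

```text
time: 8.02
tool_pos: [0.5309, 0.0186, 0.1973]
tcp_rot: [2.701, 0.101, 1.307]
wrist_force: [1.6, -1.1, 1.0]
width: -0.002
```

```bash
python3 s.py
```

```text
8.0167 [ 0.104 -0.431  2.571 -1.048  0.205  2.553] [0.5309 0.0186 0.1973] [ 1.6 -1.1  1. ]
[[ 0.621 -0.     0.784]
 [ 0.121 -0.988 -0.096]
 [ 0.775  0.154 -0.613]]
tilt 0.9105179352222817 az -0.1215859618749456
```

Request:
jog_arm(motion=[{"dx": -2, "dy": 0, "dz": 0, "turn": 0.04}, {"dx": -2.5, "dy": 0, "dz": -1, "turn": 0.04}, {"dx": -2.5, "dy": 0, "dz": -1, "turn": 0.03}, {"dx": -2.5, "dy": 0, "dz": -1, "turn": 0}, {"dx": -2.5, "dy": 0, "dz": -1, "turn": 0}, {"dx": -2.5, "dy": 0, "dz": -1, "turn": 0}])

```text
time: 8.52
tool_pos: [0.488, 0.03, 0.2093]
tcp_rot: [2.766, 0.158, 1.199]
wrist_force: [0.4, 0.2, 0.0]
width: 0.001
```

```bash
python3 s.py
```

```text
8.5167 [ 0.126 -0.566  2.57  -0.476  0.362  1.961] [0.488  0.03   0.2093] [0.4 0.2 0. ]
[[ 0.68   0.047  0.731]
 [ 0.144 -0.987 -0.071]
 [ 0.719  0.154 -0.678]]
tilt 0.8254386251143887 az -0.09676107870362216
```

Request:
jog_arm(motion=[{"dx": -2.5, "dy": 0, "dz": -3, "turn": 0}, {"dx": -2.5, "dy": 0, "dz": -3, "turn": 0}, {"dx": -2.5, "dy": 0, "dz": -3, "turn": 0}, {"dx": -2.5, "dy": 0, "dz": -3, "turn": 0}, {"dx": -2.5, "dy": 0, "dz": -3, "turn": 0}, {"dx": -2.5, "dy": 0, "dz": -3, "turn": 0}])

```text
time: 9.02
tool_pos: [0.47, 0.0775, 0.116]
tcp_rot: [2.82, 0.129, 0.986]
wrist_force: [-1.0, -0.1, -0.4]
width: 0.001
```

```bash
python3 s.py
```

```text
9.0167 [ 0.345 -0.331  2.569 -0.874  0.429  2.547] [0.47   0.0775 0.116 ] [-1.  -0.1 -0.4]
[[ 0.78   0.031  0.625]
 [ 0.131 -0.985 -0.114]
 [ 0.612  0.171 -0.772]]
tilt 0.6883754828381234 az -0.18111778072995113
```

Request:
jog_arm(motion=[{"dx": 0.5, "dy": -2, "dz": 0, "turn": 0.05}, {"dx": 0, "dy": -1.5, "dz": -0.5, "turn": 0.05}, {"dx": -1.5, "dy": 0, "dz": -1, "turn": 0}, {"dx": -1.5, "dy": 0, "dz": -1, "turn": 0}])

```text
time: 9.35
tool_pos: [0.473, 0.0623, 0.1062]
tcp_rot: [2.847, 0.223, 0.942]
wrist_force: [0.3, -0.1, -0.0]
width: 0.006
```

```bash
python3 s.py; python3 - <<'E'
from h import *
p,d,i=grab("side"); cv2.imwrite("pics/side1.png",cv2.resize(p[130:290,140:380,::-1],None,fx=3,fy=3,interpolation=cv2.INTER_CUBIC))
E
```

```text
9.35 [ 0.24  -0.325  2.569 -0.685  0.357  2.237] [0.473  0.0623 0.1062] [ 0.3 -0.1 -0. ]
[[ 0.794  0.098  0.6  ]
 [ 0.181 -0.98  -0.081]
 [ 0.58   0.173 -0.796]]
tilt 0.6505849760230312 az -0.1336064007316918
```

View pics/side1.png

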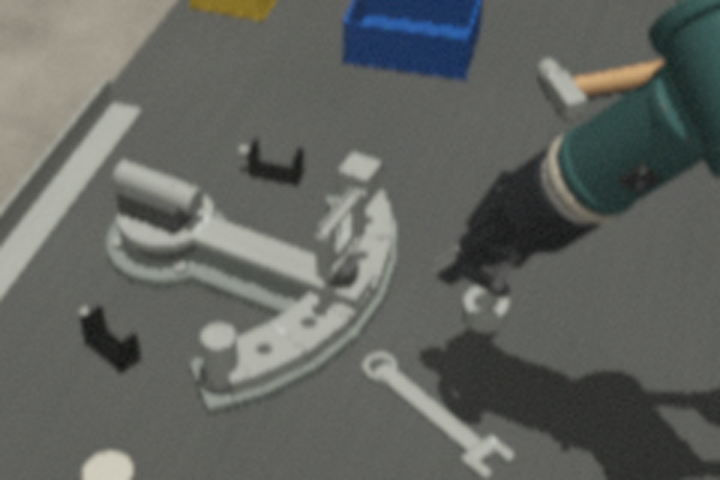

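The tip is at crop (447,272), in front of the ring at (345,230) and lined up with it. The bush is under the gripper and clear of it. Starting the approach.

Request:
jog_arm(motion=[{"dx": 2, "dy": -1, "dz": -0.4, "turn": 0.03}, {"dx": 2, "dy": -0.5, "dz": -0.5, "turn": 0.02}, {"dx": 1.5, "dy": -0.3, "dz": -0.5, "turn": 0}, {"dx": 1, "dy": -0.2, "dz": -0.3, "turn": 0}, {"dx": 0, "dy": 0, "dz": 0, "turn": 0}])

```text
time: 9.82
tool_pos: [0.5393, 0.0424, 0.0891]
tcp_rot: [2.853, 0.298, 0.951]
wrist_force: [0.2, 0.4, 0.5]
width: -0.001
```

```bash
python3 s.py; python3 - <<'E'
from h import *
p,d,i=grab("wrist"); cv2.imwrite("pics/w1.png",p[...,::-1])
E
```

```text
9.8167 [ 0.106 -0.145  2.48  -0.609  0.2    2.031] [0.5393 0.0424 0.0891] [0.2 0.4 0.5]
[[ 0.783  0.148  0.604]
 [ 0.223 -0.974 -0.05 ]
 [ 0.58   0.174 -0.796]]
tilt 0.6508123663671151 az -0.08329918540997386
```

View pics/w1.png

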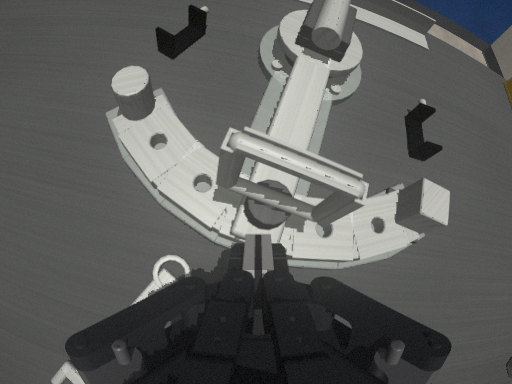

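```bash
python3 - <<'E'
from h import *
i=viewer.camera_info("wrist");p,d=viewer.read_camera("wrist")
f=192/np.tan(np.radians(i["vertical_fov"]/2)); u,v=np.meshgrid(np.arange(512),np.arange(384))
x=(u-i["cx"]);y=(v-i["cy"]);r=np.hypot(x,y)+1e-9;th=r/f
C=np.stack([np.tan(th)*x/r*d,np.tan(th)*y/r*d,d],-1); X=(C-i["t"])@i["R"]
for a in((298,168),(240,140),(358,190),(258,238),(272,185),(225,165),(335,205)): print(a,X[a[1],a[0]].round(4))
q=X.reshape(-1,3); e=np.array([.985,-.171]);n=np.array([.171,.985])
m=(abs(q[:,0]-.576)<.06)&(abs(q[:,1]-.037)<.07)
s=(q[:,:2]-[.576,.0365])@e; t=(q[:,:2]-[.576,.0365])@n
for lo,hi in((.126,.136),(.083,.117)):
    k=m&(q[:,2]>lo)&(q[:,2]<hi)&(abs(s)<.02); print(lo,k.sum(),"s",np.percentile(s[k],[5,50,95]).round(4),"t",np.percentile(t[k],[1,10,50,90,99]).round(4),"z",np.percentile(q[k,2],[50,95]))
E
```

```text
(298, 168) [0.5699 0.0375 0.1332]
(240, 140) [0.5783 0.0649 0.1312]
(358, 190) [0.5654 0.0079 0.134 ]
(258, 238) [0.5418 0.0458 0.1017]
(272, 185) [0.5849 0.0364 0.0661]
(225, 165) [0.5756 0.0694 0.1059]
(335, 205) [0.5648 0.0084 0.109 ]
0.126 4108 s [-0.0067 -0.0016  0.0046] t [-0.037  -0.0272  0.0014  0.0277  0.035 ] z [0.13212584 0.13385062]
0.083 1203 s [-0.0068 -0.0055 -0.0013] t [-0.0377 -0.0346 -0.0262  0.033   0.0355] z [0.10239174 0.11573098]
```

Seen from the wrist camera, the fingertip is at (258,237) and the ring's top bar is centred at (298,168). The depth gives a ring centre of about (.575,.0355), which agrees with the post geometry. Going in now.

Request:
jog_arm(motion=[{"dx": 1.2, "dy": -0.2, "dz": 0, "turn": 0}, {"dx": 1.2, "dy": -0.2, "dz": 0, "turn": 0}, {"dx": 1, "dy": -0.2, "dz": 0, "turn": 0}, {"dx": 0.6, "dy": -0.1, "dz": 0, "turn": 0}, {"dx": 0, "dy": 0, "dz": 0, "turn": 0}])

```text
time: 10.33
tool_pos: [0.5783, 0.0358, 0.0892]
tcp_rot: [2.854, 0.298, 0.95]
wrist_force: [-0.3, 0.7, 0.8]
width: -0.0
```

```bash
python3 s.py
```

```text
10.3333 [ 0.077 -0.063  2.408 -0.568  0.18   1.968] [0.5783 0.0358 0.0892] [-0.3  0.7  0.8]
[[ 0.784  0.148  0.603]
 [ 0.223 -0.974 -0.05 ]
 [ 0.58   0.174 -0.796]]
tilt 0.6502719004181359 az -0.08347046911395328
```

Request:
jog_arm(motion=[{"dx": 0.3, "dy": 0, "dz": 0, "turn": 0}, {"dx": 0, "dy": 0, "dz": 0.5, "turn": 0}, {"dx": 0, "dy": 0, "dz": 0.5, "turn": 0}, {"dx": 0, "dy": 0, "dz": 0.4, "turn": 0}, {"dx": 0, "dy": 0, "dz": 0, "turn": 0}])

```text
time: 10.75
tool_pos: [0.5772, 0.0354, 0.0999]
tcp_rot: [2.857, 0.298, 0.94]
wrist_force: [-3.9, 2.4, -5.5]
width: 0.002
```

```bash
cat > w.py <<'E'
from h import *
import sys
def ringz(c=(.575,.0355),rad=.05):
    i=viewer.camera_info("wrist");p,d=viewer.read_camera("wrist")
    f=192/np.tan(np.radians(i["vertical_fov"]/2)); u,v=np.meshgrid(np.arange(512),np.arange(384))
    x=(u-i["cx"]);y=(v-i["cy"]);r=np.hypot(x,y)+1e-9;th=r/f
    C=np.stack([np.tan(th)*x/r*d,np.tan(th)*y/r*d,d],-1); X=(C-i["t"])@i["R"]
    cv2.imwrite(f"pics/w_{sys.argv[1]}.png",p[...,::-1])
    m=(np.hypot(X[...,0]-c[0],X[...,1]-c[1])<rad)&(X[...,2]>.120)&(X[...,2]<.165)
    m&=(p.min(-1)>110)
    q=X[m]; 
    pv=np.array([.7725,.001]); b=q[q[:,2]>np.percentile(q[:,2],95)-.006]
    a=b[:,:2].mean(0); g=pv-a
    print("bar n",len(b),"mean",a.round(4),"top z",np.percentile(q[:,2],[50,90,97]).round(4),"arm yaw",np.arctan2(g[1],g[0]).round(3),"R",np.hypot(*g).round(4))
ringz(tuple(map(float,sys.argv[2:4])))
E
python3 s.py; python3 w.py lift1 .575 .0355
```

```text
10.75 [ 0.077 -0.086  2.399 -0.475  0.215  1.874] [0.5772 0.0354 0.0999] [-3.9  2.4 -5.5]
[[ 0.788  0.149  0.598]
 [ 0.223 -0.973 -0.052]
 [ 0.574  0.174 -0.8  ]]
tilt 0.6432318234777316 az -0.08655231841708924
bar n 4003 mean [0.5748 0.0375] top z [0.135  0.1365 0.1371] arm yaw -0.183 R 0.201
```

Request:
jog_arm(motion=[{"dx": 0, "dy": 0, "dz": 0.5, "turn": 0}, {"dx": 0, "dy": 0, "dz": 0.5, "turn": 0}, {"dx": 0, "dy": 0, "dz": 0.5, "turn": 0}, {"dx": 0, "dy": 0, "dz": 0, "turn": 0}])

```text
time: 11.13
tool_pos: [0.5771, 0.0352, 0.1147]
tcp_rot: [2.857, 0.298, 0.938]
wrist_force: [-6.8, 2.6, -8.0]
width: -0.0
```

```bash
python3 s.py; python3 w.py lift2 .575 .0355
```

```text
11.1333 [ 0.077 -0.114  2.388 -0.404  0.251  1.801] [0.5771 0.0352 0.1147] [-6.8  2.6 -8. ]
[[ 0.789  0.148  0.597]
 [ 0.223 -0.974 -0.052]
 [ 0.573  0.174 -0.801]]
tilt 0.642320042328247 az -0.08711468239105788
bar n 4030 mean [0.5748 0.0375] top z [0.1494 0.151  0.1514] arm yaw -0.183 R 0.2011
```

Request:
jog_arm(motion=[{"dx": 0, "dy": 0, "dz": 0.2, "turn": 0}, {"dx": 0.18, "dy": 0.86, "dz": 0, "turn": -0.02}, {"dx": 0.22, "dy": 0.85, "dz": 0, "turn": -0.02}, {"dx": 0.25, "dy": 0.83, "dz": 0, "turn": -0.02}, {"dx": 0.28, "dy": 0.82, "dz": 0, "turn": -0.02}, {"dx": 0.31, "dy": 0.81, "dz": 0, "turn": -0.02}, {"dx": 0, "dy": 0, "dz": 0, "turn": 0}, {"dx": 0, "dy": 0, "dz": 0, "turn": 0}])

```text
time: 11.85
tool_pos: [0.5894, 0.0782, 0.1157]
tcp_rot: [2.843, 0.155, 0.921]
wrist_force: [-8.4, 4.7, -7.8]
width: 0.001
```

```bash
python3 s.py; python3 w.py swing1 .589 .077
```

```text
11.85 [ 0.232 -0.056  2.334 -0.766  0.357  2.351] [0.5894 0.0782 0.1157] [-8.4  4.7 -7.8]
[[ 0.806  0.052  0.589]
 [ 0.144 -0.983 -0.11 ]
 [ 0.574  0.173 -0.8  ]]
tilt 0.642844127666873 az -0.18418722184004077
bar n 3841 mean [0.588  0.0803] top z [0.15   0.1515 0.152 ] arm yaw -0.406 R 0.2008
```

View pics/w_swing1.png

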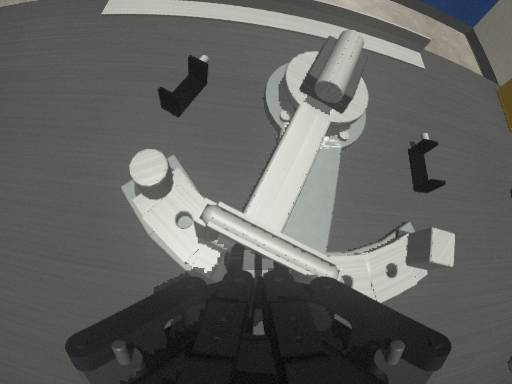

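Request:
jog_arm(motion=[{"dx": 0.15, "dy": 0.37, "dz": 0, "turn": 0}, {"dx": 0.15, "dy": 0.36, "dz": 0, "turn": 0}, {"dx": 0, "dy": 0, "dz": 0, "turn": 0}, {"dx": 0, "dy": 0, "dz": 0, "turn": 0}])

```text
time: 12.23
tool_pos: [0.5921, 0.0847, 0.1155]
tcp_rot: [2.842, 0.153, 0.92]
wrist_force: [-8.7, 4.8, -8.4]
width: 0.0
```

```bash
python3 s.py; python3 w.py swing2 .591 .084
```

```text
12.2333 [ 0.247 -0.046  2.325 -0.779  0.365  2.376] [0.5921 0.0847 0.1155] [-8.7  4.8 -8.4]
[[ 0.807  0.051  0.589]
 [ 0.143 -0.984 -0.111]
 [ 0.574  0.173 -0.801]]
tilt 0.6424785260786029 az -0.18585036112566888
bar n 3765 mean [0.591  0.0867] top z [0.1498 0.1513 0.1519] arm yaw -0.441 R 0.2007
```

Request:
jog_arm(motion=[{"dx": 0, "dy": 0, "dz": -0.4, "turn": 0}, {"dx": 0, "dy": 0, "dz": -0.4, "turn": 0}, {"dx": 0, "dy": 0, "dz": -0.4, "turn": 0}, {"dx": 0, "dy": 0, "dz": 0, "turn": 0}])

```text
time: 12.62
tool_pos: [0.5922, 0.0848, 0.1034]
tcp_rot: [2.842, 0.154, 0.921]
wrist_force: [-10.6, 3.3, -5.5]
width: 0.002
```

```bash
python3 s.py; python3 w.py low1 .591 .084
```

```text
12.6167 [ 0.246 -0.024  2.333 -0.838  0.344  2.438] [0.5922 0.0848 0.1034] [-10.6   3.3  -5.5]
[[ 0.806  0.051  0.589]
 [ 0.143 -0.984 -0.11 ]
 [ 0.574  0.173 -0.8  ]]
tilt 0.642820398063868 az -0.1849689617265971
bar n 3765 mean [0.591  0.0868] top z [0.1378 0.1393 0.1398] arm yaw -0.442 R 0.2008
```

Request:
jog_arm(motion=[{"dx": 0, "dy": 0, "dz": -0.4, "turn": 0.02}, {"dx": 0, "dy": 0, "dz": -0.4, "turn": 0.02}, {"dx": 0, "dy": 0, "dz": -0.5, "turn": 0.02}, {"dx": 0, "dy": 0, "dz": 0, "turn": 0}])

```text
time: 13.0
tool_pos: [0.5949, 0.085, 0.0934]
tcp_rot: [2.85, 0.242, 0.94]
wrist_force: [-4.8, 3.8, -4.9]
width: 0.003
```

```bash
python3 s.py; python3 w.py low2 .591 .084
```

```text
13.0 [ 0.216 -0.012  2.348 -0.836  0.273  2.371] [0.5949 0.085  0.0934] [-4.8  3.8 -4.9]
[[ 0.793  0.111  0.599]
 [ 0.192 -0.979 -0.073]
 [ 0.578  0.173 -0.797]]
tilt 0.6480184363351511 az -0.12148524893369692
bar n 3619 mean [0.5924 0.0886] top z [0.1323 0.1338 0.1343] arm yaw -0.453 R 0.2003
```

Request:
jog_arm(motion=[{"dx": -0.4, "dy": 0.1, "dz": -0.2, "turn": 0}, {"dx": -0.2, "dy": 0.1, "dz": -0.1, "turn": 0}, {"dx": 0, "dy": 0, "dz": 0, "turn": 0}])

```text
time: 13.3
tool_pos: [0.5909, 0.0873, 0.0931]
tcp_rot: [2.848, 0.241, 0.946]
wrist_force: [1.0, 0.5, -0.0]
width: -0.004
```

```bash
python3 s.py; python3 w.py low3 .591 .084
```

```text
13.3 [ 0.225 -0.018  2.357 -0.865  0.275  2.407] [0.5909 0.0873 0.0931] [ 1.   0.5 -0. ]
[[ 0.791  0.109  0.602]
 [ 0.192 -0.979 -0.074]
 [ 0.581  0.174 -0.795]]
tilt 0.651925090152509 az -0.12195517000424061
bar n 3837 mean [0.5911 0.0864] top z [0.1321 0.1336 0.1341] arm yaw -0.44 R 0.2005
```

View pics/w_low3.png

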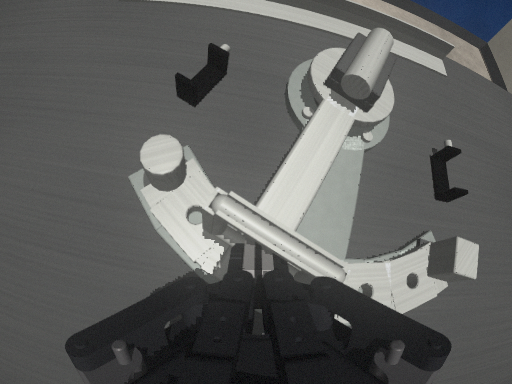

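The forces are near zero and the bar is at its home height, with the arm over the next hole towards the round post at (162,155). Backing out.

Request:
jog_arm(motion=[{"dx": -0.9, "dy": 0.3, "dz": 0, "turn": 0.01}, {"dx": -1, "dy": 0.25, "dz": 0, "turn": 0.02}, {"dx": -1.3, "dy": 0.1, "dz": 0, "turn": 0.02}, {"dx": -2, "dy": 0, "dz": 0.3, "turn": 0.02}, {"dx": -2, "dy": -0.3, "dz": 1, "turn": 0}, {"dx": -1, "dy": -0.5, "dz": 2.5, "turn": 0}, {"dx": 0, "dy": -0.5, "dz": 3, "turn": 0}, {"dx": 0, "dy": -0.5, "dz": 3, "turn": 0}, {"dx": 0, "dy": 0, "dz": 0, "turn": 0}])

```text
time: 14.1
tool_pos: [0.5118, 0.0761, 0.199]
tcp_rot: [2.852, 0.341, 0.976]
wrist_force: [1.3, 0.6, 1.1]
width: -0.002
```

```bash
python3 s.py; python3 w.py out .591 .085; python3 - <<'E'
from h import *
p,d,i=grab("side"); cv2.imwrite("pics/side2.png",cv2.resize(p[130:290,140:380,::-1],None,fx=3,fy=3,interpolation=cv2.INTER_CUBIC))
E
```

```text
14.1 [ 0.202 -0.398  2.425 -0.33   0.489  1.777] [0.5118 0.0761 0.199 ] [1.3 0.6 1.1]
[[ 0.769  0.176  0.615]
 [ 0.245 -0.969 -0.029]
 [ 0.591  0.174 -0.788]]
tilt 0.663449561397775 az -0.04791484303262588
bar n 1016 mean [0.5899 0.0835] top z [0.1322 0.1337 0.1343] arm yaw -0.424 R 0.2004
```

View pics/side2.png

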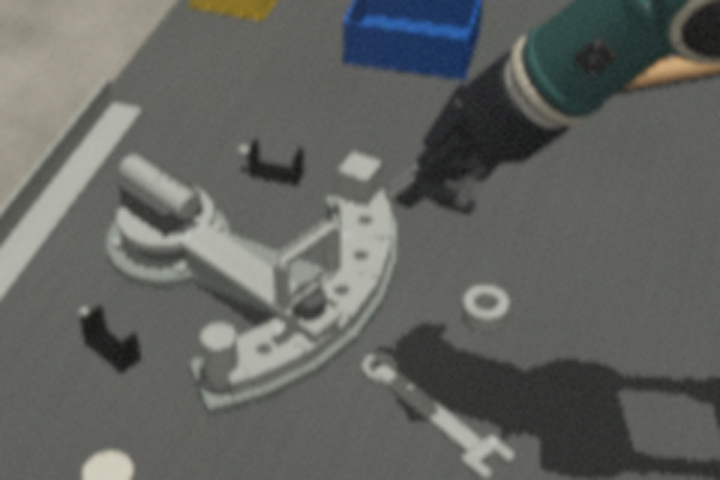

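The side view shows one free hole left on the round-post side, at (264,349), and three on the other side, so the arm is in the right hole. The bar is at home height, the finger is clear, and the bush, wrench and clamps are where they were. Handing in.

```bash
python3 -c "
from h import *
print(bot.finish_job()); print(bot.read_state()['time'])"
```

```text
the job is handed in; nothing more can be done
None
the job is handed in; nothing more can be done
```

The link arm is now pinned one hole towards the round stop post, and I handed the job in at about 14.2 s of the 38 s allowed. `finish_job` gives no verdict.

- **Slant:** The jog moves offer no tilt, so I got the 0.65 rad slant by pushing the arm against its reach limits. The tilt stayed afterwards.
- **Motion:** With the fingers shut, I went in under the top bar and lifted the pin about 18 mm. I swung the arm about 0.26 rad, lowered the pin into the hole, and backed the finger out. The ring was never pinched.
- **Last checks:**
  - The bar top read 0.134 m, the same as at home before the lift.
  - The side view showed three free holes on the square-post side and one on the round-post side.
  - Wrist force was near zero, and the finger was about 8 cm clear of the ring.
  - The bush, wrench and clamps looked unmoved. I did not check the other loose things again at the end.
- **Disagreement:** The final arm-angle reading was −0.424, against about −0.44 with the finger still in. The last view saw only part of the bar, so I put this down to that.
- **Joint limits:** While setting the tilt, some joints sat at their range limits. Readings were up to 0.005 rad past the printed, rounded values (joint 2 at −0.945 against −0.94). No fault was reported, but I can't rule out that it counts as passing a range.

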